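# Set the varnish sprayer's air regulator and lock it

## Robot

A 6-joint arm with a two-finger parallel gripper is mounted at the origin on the work surface. World frame = base frame: x ahead of the robot, y to its left, z up, the work surface at z = 0. Lengths are in m, angles in rad, forces in N, time in s.
With the tool pointing down it reaches from about 0.375 to 0.9 m from the base axis. Payload 3.1 kg.
Tool frame: the origin (TCP) lies midway between the tips of the shut fingers; the grasp point (between the pads) lies 19 mm behind it; z points along the fingers, y is the line along which they close (so a half turn about z gives the same grasp; the last joint's range is limited). The gripper opens to 85 mm and grips with 20 to 120 N. Pads are 22 mm wide; open, the fingers measure 114 mm over their backs; the gripper's body (76 mm by 85 mm) begins 54 mm behind the grasp point. The pads swing forward as they close: fully open they stand 13 mm farther back than shut.
Start: joints at [1.153, 0.527, 1.433, -0, 1.181, -0.178], TCP at [0.148, 0.607, 0.231] pointing down, gripper open.
Joint ranges: [-3.08, 3.08], [-0.75, 2.2], [0.22, 2.44], [-1.43, 4.57], [0, 2.65], [-2.85, 2.85]. Speed limits (rad/s): [2.79, 2.79, 3.14, 3.14, 3.14, 3.14].

## Interface

Orientations are given as a rotation vector (axis times angle).
In Python, from cell import env gives the robot as it stands. The module is installed in compiled form; this text tells all that it offers. Calls block until the motion is done:
- env.move_to(position, orientation): joint-space move of the TCP to a pose.
- env.move_linear(position, feed=0.15, rot=None): straight line of the TCP; rot=None keeps the orientation; feed is the mean speed in m/s.
- env.goto_joints(angles): joint-space move.
- env.move_gripper(opening): opening from 0.0 (shut) to 1.0 (fully open); the grip force is fixed at half the most; returns when the fingers have stopped.
- env.wait(seconds).
- env.solve_ik(position, orientation): joint angles nearest the present ones, or None.
- env.get_state(): the state.
- env.capture(name): name is "side" or "top"; returns a dict with "frame" (384x512x3 uint8, blue, green, red), "K" (3x3 intrinsics, pixels), "k1" (the pictures are not rectified: a ray, as slopes to the right and down, at radius r is drawn at 1 + k1 r^2 times it, then the intrinsics apply), "position" and "attitude" of the camera in the world. Camera axes: x right, y up, looking along -z (the intrinsics and any distortion apply to the point x, -y, -z); pixel columns grow to the right and rows downward; lengths in m; the calibration is good to about 2 mm. A picture is of the moment at which its call begins. There is no depth.
A pose or a line that the arm cannot do raises env.Unreachable and nothing moves.
- env.job_done(): hands the job in; it is judged then, once.
The state is a dict: "t": time; "joints": joint angles; "qvel": joint speeds; "joint_torque": joint torques, N m; "position": TCP position; "eef_rot": TCP orientation; "force": force on the tool from outside, world axes, zero at the start; "wrist_torque": the same for the moment, N m; "grip_width": opening from 0.0 (shut) to 1.0 (fully open); "gripper_force": force on a finger pad.
Only numpy, scipy, OpenCV 4.12 (cv2) and the standard library are available. Lean on these libraries where they do the work, as an engineer would, in place of code of your own. Each camera call takes 0.05 s, during which the arm holds its last target. There are 200 camera calls.

## Task

Set the air regulator for the varnish sprayer: slide its metal lock hood right back until the knob is completely uncovered, then turn the knob so that its pointer points straight at the raised tab on the ring around it, and then slide the hood fully home over the knob, against the stop. Do not shift the tab, leave the jar, brush and mug where they are, and let go of everything at the end.

Things in the scene. Friction and masses are not known exactly. Their poses are not given: they have to be found in the camera images.
- regulator: fixed grey control box, 150 (x) x 272 (y) x 55 high, origin at the centre of its underside. On its flat top: rails 6 mm high along the long edges, a stop bar 8 mm high across each end, the knob 70 mm along +y from the centre, and the hood, which slides along the box's y. A round gauge (40 mm high) sticks out 75 mm beyond the -y end
- hood (a joint): position of the lock hood along the box's +y in m: 0 = fully back at the -y stop, knob uncovered; 0.14 = fully home over the knob at the +y stop; friction about 2 N, stays where it is left. Below 0.03 it is clear of the knob and of the circle its pointer sweeps
- hood_fin (a point): middle of the top edge of the hood's fin. The hood is an open-ended bare aluminium tunnel, 134 (x) x 116 (y), its roof 97 mm above the bench; the fin stands across the sliding direction on the middle of the roof: 60 long (x), 10 thick (y), 26 high, top 123 mm above the bench. Axes parallel to the box's
- knob (a joint): angle of the knob in rad, growing clockwise seen from above, range -2.2 to 1.3; 0 = pointer along the box's +x, negative = pointer towards the box's +y; friction about 0.07 N m, stays where it is left
- knob_axis (a point): point on the knob's turning axis at the top of its hub (30 across), 85 mm above the bench; its x axis runs along the pointer. The pointer is a black bar with a white line, 14 wide, from the hub to 50 mm from the axis, tapering to a point over the last 8 mm, and spans 61 to 83 mm above the bench
- knob_tip (a point): tip of the pointer, 50 mm from the axis, 81 mm above the bench
- index_point (a point): where the pointer's tip must stand: 50 mm from the knob's axis, 2 mm short of the raised tab's inner face. The tab is a dark steel block 10 (radial) x 14 wide, top 66 mm above the bench, on a flat ring 120 across and 3 thick lying round the knob; the ring is stiff (over 20 N at the tab to turn it)
- varnish_jar: bystander: glass jar with steel lid, 68 across, 85 high, origin at the centre of its underside
- glue_brush: bystander: brush lying on the bench, long axis x, origin on its underside
- mug: bystander: white mug, 80 across, 90 high, origin at the centre of its underside

How it is judged:
On the way, in this order (a step that is already met when the one before it is completed fails the run):
1. the hood has been slid back clear of the knob (value of joint hood below 0.03 m), for 0.1 s.
2. with the hood back, the pointer has been set to the tab (horizontal distance between knob_tip and index_point below 0.006 m and value of joint hood below 0.03 m), for 0.3 s.
At the end, for the whole second after the job is handed in: the hood is within 6 mm of fully home over the knob, and the pointer's tip is within 6 mm (7 degrees) of the point in front of the raised tab (value of joint hood above 0.134 m and horizontal distance between knob_tip and index_point below 0.006 m); the robot touches nothing.
It fails at once if the index tab was shifted by more than 5 mm (distance of index_point from where it was at the start of the episode above 0.005 m).
It fails at once if the jar, brush or mug was moved by more than 30 mm (distance of any of varnish_jar, glue_brush, mug from where it was at the start of the episode above 0.03 m).
It also fails if it takes over 56 s, if anything falls off the work surface, if the arm or the gripper's body presses on something with over 40 N, if the wrist force passes 120 N, or if a joint passes its speed limit or range.

## Working session

There is one attempt and no reset: what is moved stays moved. The work goes in short steps, each a Python script; the robot and the scene stay as the last script left them, time stands still between calls to the robot, and variables do not carry over. Pictures are saved under pics/ and viewed, at most 10 in all, crops included, and the job is handed in when it is done.

```bash
mkdir -p pics; cat > h.py <<'E'
import numpy as np, cv2
from cell import env
def cap(n,f=None):
    c=env.capture(n)
    if f: cv2.imwrite('pics/'+f,c['frame'])
    return c
def R(c):
    a=np.array(c['attitude'],float)
    return a if a.shape==(3,3) else cv2.Rodrigues(a)[0]
def ray(c,u,v):
    d=cv2.undistortPoints(np.array([[[u,v]]],float),np.array(c['K'],float),np.array([c['k1'],0,0,0.]))[0,0]
    return np.array(c['position'],float),R(c)@np.array([d[0],-d[1],-1])
def onz(c,u,v,z):
    p,d=ray(c,u,v); return p+d*(z-p[2])/d[2]
def pix(c,P):
    q=R(c).T@(np.array(P)-np.array(c['position'])); s=np.array([q[0],-q[1]])/-q[2]
    s=s*(1+c['k1']*(s@s)); K=np.array(c['K']); return K[:2,:2]@s+K[:2,2]
E
python3 - <<'E'
from h import *
for n in('top','side'):
    c=cap(n,n+'0.png'); print(n,c['K'],c['k1'],c['position'],c['attitude'])
s=env.get_state();print(s['t'],s['eef_rot'],s['force'])
E
```

```text
top [[387.59498746   0.         255.6061642 ]
 [  0.         387.59498746 196.58938568]
 [  0.           0.           1.        ]] -0.08970378866682123 [ 0.48897254 -0.08887096  1.31872962] [ 0.08652639 -0.05455838 -1.59811988]
side [[366.89523851   0.         250.77579196]
 [  0.         366.89523851 184.86855083]
 [  0.           0.           1.        ]] -0.07923414451658652 [ 0.50687589 -0.90870372  0.66547336] [ 0.98838587 -0.06550283 -0.09621472]
0.1 [-3.74211241e-01 -3.11863293e+00  2.89301080e-03] [ 0.16897259 -0.52619982  0.3414558 ]
```

View pics/top0.png

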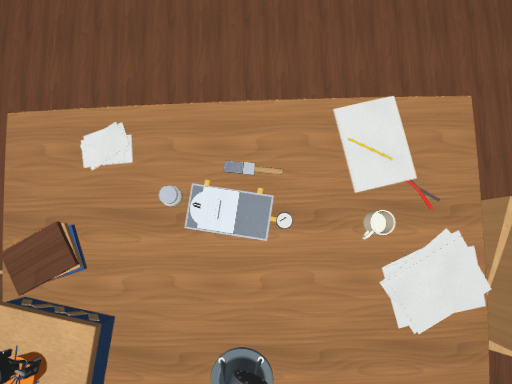

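View pics/side0.png

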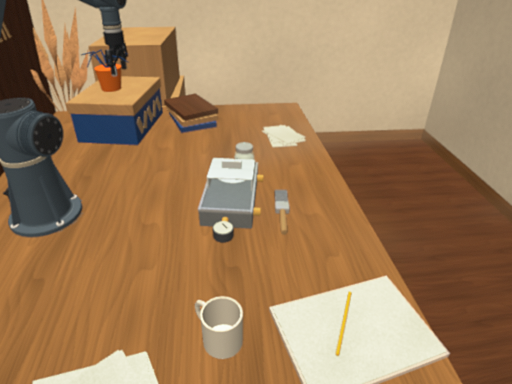

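The top view shows the box at about (230,212), its gauge at right (285,220), so box +y points to image left. The jar is at (170,196), the brush at (250,168) and the mug at (379,222). I'll zoom in.

```bash
python3 - <<'E'
import cv2
a=cv2.imread('pics/top0.png')[170:250,150:300];b=cv2.imread('pics/side0.png')[135:245,175:300]
cv2.imwrite('pics/topc.png',cv2.resize(a,None,fx=5,fy=5,interpolation=cv2.INTER_CUBIC))
cv2.imwrite('pics/sidec.png',cv2.resize(b,None,fx=5,fy=5,interpolation=cv2.INTER_CUBIC))
E
```

```text
(no output)
```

View pics/topc.png

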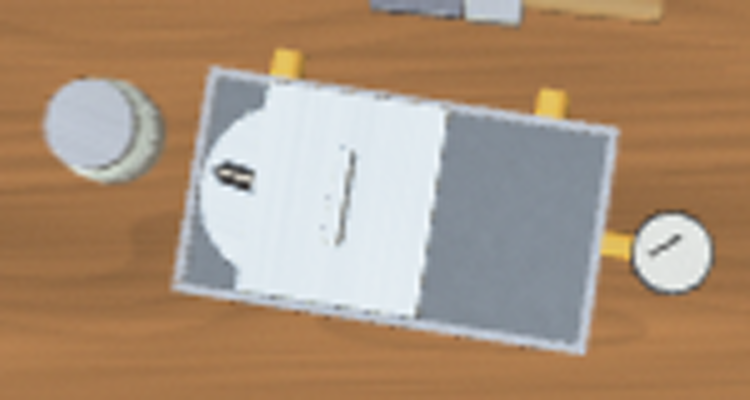

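View pics/sidec.png

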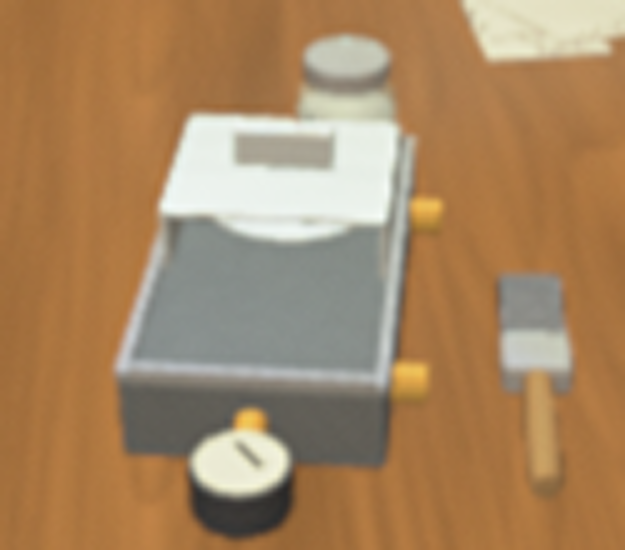

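The crop gives box rim corners at (212,68), (618,128), (583,352) and (175,290). The fin line runs from about (352,152) to (339,243), and the pointer tip is near (215,174), peeking from under the hood. The hood sits part-way over the knob.

```bash
python3 - <<'E'
from h import *
c=cap('top'); f=lambda u,v:((u+.5)/5-.5+150,(v+.5)/5-.5+170)
C=np.array([onz(c,*f(u,v),.062)for u,v in[(212,68),(618,128),(583,352),(175,290)]])
print(C.round(4)); o=C.mean(0); yv=(C[0]+C[3]-C[1]-C[2])/2; xv=(C[0]+C[1]-C[2]-C[3])/2
print('len',np.linalg.norm(yv),np.linalg.norm(xv),'centre',o)
y=yv/np.linalg.norm(yv); psi=np.arctan2(-y[0],y[1]); psx=np.arctan2(xv[1],xv[0]); print('yaw',psi,psx)
psi=(psi*2+psx)/3
X=np.array([np.cos(psi),np.sin(psi),0]);Y=np.array([-X[1],X[0],0])
for n,p,z in[('fa',(352,152),.123),('fb',(339,243),.123),('roof-y mid',(431,212),.097),('tip',(213,174),.081),('gauge',(673,252),.04),('jar',(90,124),.085),('brush',(462,8),.01)]:
    P=onz(c,*f(*p),z); print(n,P.round(4),'box',((P-o)@X).round(4),((P-o)@Y).round(4))
# side check of fin centre: crop (284,150)
s=cap('side')
for p,z in[((284,134),.123),((270,467),.0)]:
    P=onz(s,(p[0]+.5)/5-.5+175,(p[1]+.5)/5-.5+135,z);print('side',P.round(4),((P-o)@X).round(4),((P-o)@Y).round(4))
E
```

```text
[[ 0.6524  0.1428  0.062 ]
 [ 0.6049 -0.1223  0.062 ]
 [ 0.4605 -0.0952  0.062 ]
 [ 0.5075  0.1691  0.062 ]]
len 0.2689165678201257 0.1470776303010973 centre [0.55635218 0.02360337 0.062     ]
yaw -0.17657094880090496 -0.1824515484203513
fa [0.5892 0.0447 0.123 ] box 0.0286 0.0266
fb [0.533  0.0539 0.123 ] box -0.0284 0.0257
roof-y mid [ 0.5519 -0.0017  0.097 ] box 0.0001 -0.0257
tip [0.5812 0.1395 0.081 ] box 0.0038 0.1185
gauge [ 0.5239 -0.1565  0.04  ] box 0.0001 -0.183
jar [0.6155 0.2185 0.085 ] box 0.0236 0.2024
brush [ 0.6952 -0.0199  0.01  ] box 0.1443 -0.0182
side [0.5613 0.0446 0.123 ] 0.0012 0.0215
side [ 0.5406 -0.1149  0.    ] 0.009 -0.1391
```

```bash
cat >> h.py <<'E'
psi=-.1785
X=np.array([np.cos(psi),np.sin(psi),0]);Y=np.array([-X[1],X[0],0]);Z=np.array([0,0,1.]);O=np.array([.5564,.0236,0])
def B(x,y,z): return O+x*X+y*Y+z*Z
def rotv(y): # tool down, closing along y
    y=y/np.linalg.norm(y); return cv2.Rodrigues(np.column_stack([np.cross(y,-Z),y,-Z]))[0].ravel()
def st(m=''):
    s=env.get_state(); p=np.array(s['position'])-O
    print(m,'t',round(s['t'],2),'box',(p@X).round(4),(p@Y).round(4),p[2].round(4),'F',np.round(s['force'],1),'gw',round(s['grip_width'],3),'gf',np.round(s['gripper_force'],1),'j6',round(s['joints'][5],2))
E
python3 - <<'E'
from h import *
r=rotv(Y)
env.move_gripper(.55)
env.move_to(B(0,.027,.18),r); st('above')
env.move_linear(B(0,.027,.102),.08); st('down')
env.move_gripper(0); st('grip')
env.move_linear(B(0,.027-.09,.102),.06); st('back')
env.move_gripper(.5); st('open')
env.move_linear(B(0,-.063,.18),.15)
env.move_linear(B(0,-.063,.33),.25); 
c=cap('top','top1.png');cap('side','side1.png')
u,v=pix(c,B(0,.07,.07)).astype(int);print(u,v)
cv2.imwrite('pics/top1c.png',cv2.resize(c['frame'][v-40:v+40,u-50:u+50],None,fx=7,fy=7,interpolation=cv2.INTER_CUBIC)); st()
E
```

```text
above t 3.13 box -0.0003 0.0279 0.1801 F [-0.1  0.5  0.3] gw 0.551 gf 0.0 j6 -1.5
down t 4.26 box 0.0005 0.0271 0.1025 F [ 0.6 -0.3 -0.3] gw 0.55 gf 0.0 j6 -1.5
grip t 4.68 box 0.0003 0.0273 0.1027 F [-1.8  1.4  4.4] gw 0.099 gf 61.2 j6 -1.5
back t 6.33 box 0.0001 -0.0631 0.1027 F [-1.   0.1  5.8] gw 0.1 gf 61.5 j6 -1.67
open t 6.76 box -0.0001 -0.0631 0.1018 F [ 0.7 -0.2 -0. ] gw 0.495 gf 0.0 j6 -1.67
207 208
 t 8.28 box -0.0014 -0.063 0.3273 F [ 0.1 -0.6 -0.6] gw 0.501 gf 0.0 j6 -1.67
```

View pics/top1c.png

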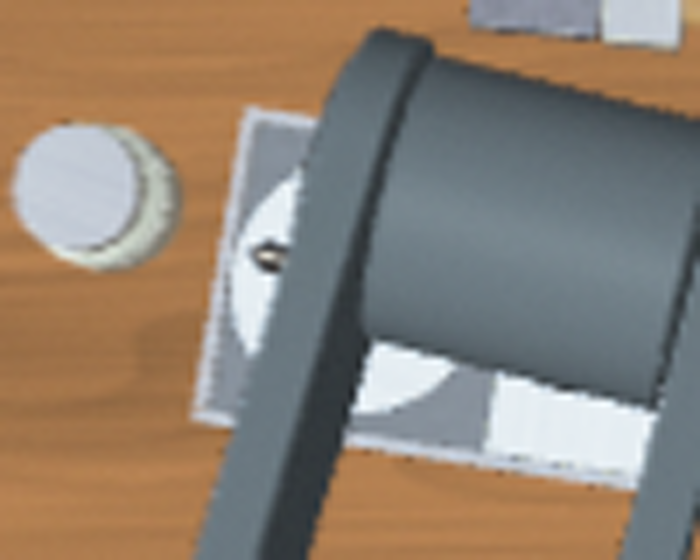

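The hood has moved back, but the arm blocks the view of the knob. I'll swing it aside.

```bash
python3 - <<'E'
from h import *
j=np.array(env.get_state()['joints']);j[0]-=.85;env.goto_joints(j);st()
c=cap('top','top2.png')
u,v=pix(c,B(0,.02,.07)).astype(int);print(u,v)
cv2.imwrite('pics/top2c.png',cv2.resize(c['frame'][v-40:v+40,u-55:u+55],None,fx=7,fy=7,interpolation=cv2.INTER_CUBIC))
E
```

```text
t 9.93 box -0.1408 -0.4893 0.3273 F [-0.  -0.5 -0.8] gw 0.501 gf 0.0 j6 -1.67
222 210
```

View pics/top2c.png

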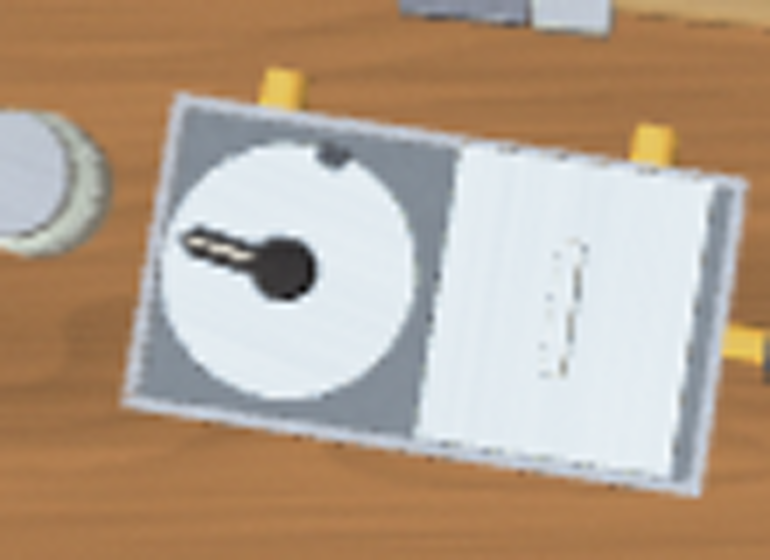

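The knob is uncovered. In the crop, the hub is at (287,268), the pointer tip at (182,240) towards box +y, and the tab at about (334,155). The hood's front edge is clear of the ring. Next I'll refine these with masks.

```bash
cat > m.py <<'E'
from h import *
def measure(c):
    u0,v0=pix(c,B(0,.07,.06)); k=8
    x0,y0=int(u0)-26,int(v0)-24
    im=cv2.resize(c['frame'][y0:y0+48,x0:x0+52],None,fx=k,fy=k,interpolation=cv2.INTER_CUBIC)
    F=lambda p:((p[0]+.5)/k-.5+x0,(p[1]+.5)/k-.5+y0)
    g=im.max(2)
    dk=(g<110).astype(np.uint8)
    n,l,s,ce=cv2.connectedComponentsWithStats(dk)
    bx=lambda P:np.array([(P-O)@X,(P-O)@Y]).round(4)
    for i in range(1,n):
        if s[i,4]>150: print('dark',s[i,4]/k/k, [bx(onz(c,*F(ce[i]),z)) for z in(.062,.083)])
    # ring: bright contour -> points on z=.058
    w=(im.min(2)>195).astype(np.uint8)
    ct=max((q for q in cv2.findContours(w,cv2.RETR_EXTERNAL,cv2.CHAIN_APPROX_NONE)[0]),key=lambda q:cv2.contourArea(q) if abs(q.mean(0)[0]-[208,192]).max()<60 else 0)
    P=np.array([bx(onz(c,*F(q[0]),.058)) for q in ct])
    h=cv2.convexHull(P.astype(np.float32)*1000)
    e=cv2.fitEllipse(h); print('ring',e)
    return im,F
if __name__=='__main__':
    c=cap('top'); im,F=measure(c)
    f=lambda u,v:((u+.5)/7-.5+222-55,(v+.5)/7-.5+210-40)
    for n,p,z in[('hub',(287,268),.085),('tip',(181,239),.081),('tab',(334,153),.066),('ring',(288,270),.058),('fin',(572,308),.123),('hood+y',(438,290),.097)]:
        P=onz(c,*f(*p),z)-O; print(n,(P@X).round(4),(P@Y).round(4))
E
python3 m.py
```

```text
dark 6.296875 [array([0.0566, 0.0569]), array([0.0549, 0.0539])]
dark 82.90625 [array([0.0014, 0.0795]), array([0.0006, 0.0761])]
ring ((-0.15064573287963867, 70.65684509277344), (118.42747497558594, 118.9122543334961), 16.7423038482666)
hub 0.0001 0.0669
tip 0.0061 0.1181
tab 0.057 0.0566
ring 0.0002 0.0704
fin 0.0001 -0.0667
hood+y 0.0001 -0.0044
```

```bash
cat > k.py <<'E'
from h import *
AX=(0.,.070); r=.032
def pose(phi,s,z):
    d=np.array([np.cos(phi),np.sin(phi)]); t=s*(-d[1]*X+d[0]*Y)
    return B(AX[0]+r*d[0],AX[1]+r*d[1],z),rotv(t)
E
python3 - <<'E'
from k import *
a,b=np.radians(82.7),np.radians(-13.6)
env.move_gripper(.5)
best=None
j1=np.array(env.get_state()['joints'])
for s in(1,-1):
    q=[env.solve_ik(*pose(p,s,.066)) for p in(a,b)]
    print(s,[None if x is None else np.round(x,2) for x in q])
E
```

```text
1 [array([ 0.02,  0.71,  1.64, -0.  ,  0.79, -2.81]), array([-0.05,  0.72,  1.61, -0.  ,  0.81, -1.21])]
-1 [array([ 0.02,  0.71,  1.64, -0.  ,  0.79,  0.33]), array([-0.05,  0.72,  1.61, -0.  ,  0.81,  1.93])]
```

```bash
python3 - <<'E'
from k import *
a,b=np.radians(82.7),np.radians(-13.6); s=-1
env.move_to(*pose(a,s,.2)); st('above')
env.move_linear(pose(a,s,.066)[0],.1); st('down')
env.move_gripper(0); st('grip')
for p in np.linspace(a,b,9)[1:]:
    P,ro=pose(p,s,.066); env.move_linear(P,.05,ro)
    F=env.get_state(); 
    if np.linalg.norm(F['force'])>50: st('HIGH'); break
st('end'); print(F['wrist_torque'])
env.move_gripper(.45); st('open')
env.move_linear(pose(b,s,.2)[0],.15)
j=np.array(env.get_state()['joints']);j[0]-=.85;env.goto_joints(j);st()
c=cap('top','top3.png');sd=cap('side','side3.png')
from m import measure; measure(c)
u,v=pix(c,B(0,.05,.07)).astype(int);U,V=pix(sd,B(0,.05,.07)).astype(int);print(u,v,U,V)
A=cv2.resize(c['frame'][v-35:v+35,u-35:u+35],(560,560),interpolation=cv2.INTER_CUBIC)
cv2.imwrite('pics/c3.png',A)
E
```

```text
above t 12.47 box 0.0046 0.101 0.2002 F [-0.5  0.4  0.6] gw 0.503 gf 0.0 j6 0.33
down t 13.96 box 0.0046 0.1019 0.0667 F [0.7 1.1 0.6] gw 0.499 gf 0.0 j6 0.33
grip t 14.32 box 0.0045 0.1019 0.0667 F [-0.8  0.8  3.9] gw 0.143 gf 60.2 j6 0.33
end t 17.19 box 0.032 0.062 0.0667 F [ 0.7 -1.7  5.3] gw 0.147 gf 60.5 j6 1.93
[-0.31639949  0.04140962 -0.01170003]
open t 17.56 box 0.0306 0.0625 0.0655 F [0.5 0.6 0.6] gw 0.452 gf 0.0 j6 1.93
 t 20.41 box -0.0258 -0.4302 0.1991 F [-0.1  0.8 -0. ] gw 0.451 gf 0.0 j6 1.93
dark 5.671875 [array([0.0566, 0.0567]), array([0.0549, 0.0537])]
dark 80.453125 [array([0.0068, 0.0692]), array([0.0059, 0.066 ])]
dark 3.34375 [array([0.0265, 0.0716]), array([0.0253, 0.0684])]
ring ((-0.0884552001953125, 70.6674575805664), (118.66310119628906, 119.35620880126953), 6.1182966232299805)
213 208 232 171
```

View pics/c3.png

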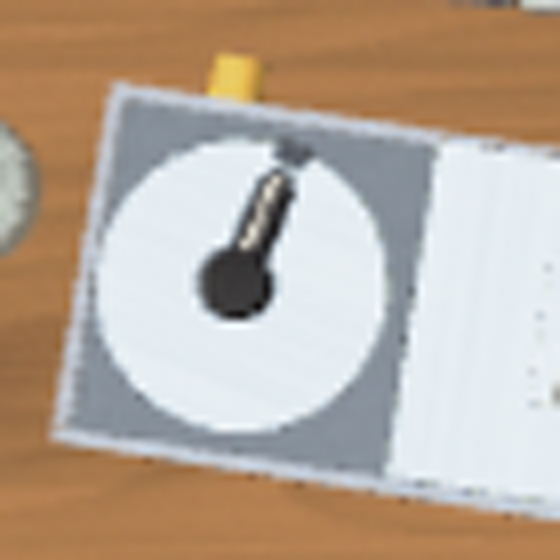

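The pointer now aims at the tab: tip at (280,172), hub at (237,284), tab at (294,152). I'll check this in numbers.

```bash
python3 - <<'E'
from k import *
c=cap('top'); f=lambda u,v:((u+.5)/8-.5+178,(v+.5)/8-.5+173)
for n,p,z in[('hub',(237,284),.083),('tip',(280,171),.081),('lineA',(252,245),.083),('lineB',(277,182),.083),('tab',(294,152),.063)]:
    P=onz(c,*f(*p),z)-O; print(n,(P@X).round(4),(P@Y).round(4), 'ang from (0,.0705)',np.degrees(np.arctan2(P@Y-.0705,P@X)).round(1))
for ph in(-10,-13.6,-18):
    a=np.radians(ph); t=pix(c,B(.05*np.cos(a),.0705+.05*np.sin(a),.081)); print(ph,((t-[178,173]+.5)*8-.5).round(0), 'tab',((pix(c,B(.057*np.cos(a),.0705+.057*np.sin(a),.066))-[178,173]+.5)*8-.5).round())
print(((pix(c,B(0,.0705,.085))-[178,173]+.5)*8-.5).round())
E
```

```text
hub -0.0007 0.0683 ang from (0,.0705) -107.0
tip 0.047 0.0587 ang from (0,.0705) -14.1
lineA 0.0157 0.0648 ang from (0,.0705) -19.9
lineB 0.0422 0.0589 ang from (0,.0705) -15.3
tab 0.0569 0.0569 ang from (0,.0705) -13.4
-10 [273. 164.] tab [284. 152.]
-13.6 [281. 167.] tab [292. 155.]
-18 [289. 171.] tab [302. 159.]
[231. 281.]
```

Tab and pointer agree within about 2°, measured at −13.4° against −12° to −14°. Now I'll slide the hood home.

```bash
python3 - <<'E'
from h import *
r=rotv(-Y)
env.move_gripper(.55)
env.move_to(B(0,-.063,.19),r); st('above')
env.move_linear(B(0,-.063,.102),.08)
env.move_gripper(0); st('grip')
env.move_linear(B(0,.064,.102),.06); st('near')
y=.064
while y<.077:
    y+=.0015; env.move_linear(B(0,y,.102),.02); env.wait(.1)
    f=np.array(env.get_state()['force'])@Y; print(round(y,4),round(f,1))
    if abs(f)>18: break
st('stop')
env.move_gripper(.5); st('open')
env.move_linear(B(0,y,.2),.15)
j=np.array(env.get_state()['joints']);j[0]-=.85;env.goto_joints(j);st()
c=cap('top','top4.png')
u,v=pix(c,B(0,.03,.07)).astype(int);print(u,v)
cv2.imwrite('pics/c4.png',cv2.resize(c['frame'][v-35:v+35,u-48:u+48],None,fx=8,fy=8,interpolation=cv2.INTER_CUBIC))
E
```

```text
above t 22.19 box 0.0006 -0.064 0.1901 F [-0.1 -1.2 -1.2] gw 0.55 gf 0.0 j6 1.47
grip t 23.87 box 0.0002 -0.063 0.1025 F [-0.7  0.4  4.5] gw 0.099 gf 61.1 j6 1.47
near t 26.13 box 0.0005 0.0638 0.1026 F [-0.8 -1.   4.5] gw 0.1 gf 61.3 j6 1.71
0.0655 -1.8
0.067 -0.8
0.0685 -1.4
0.07 -0.9
0.0715 -5.9
0.073 -11.0
0.0745 -15.8
0.076 -20.3
stop t 28.93 box 0.0005 0.0698 0.1026 F [ -3.7 -20.    7.9] gw 0.1 gf 61.9 j6 1.73
open t 29.36 box -0.0002 0.0765 0.1018 F [-0.4 -0.4  0.5] gw 0.501 gf 0.0 j6 1.73
 t 31.9 box -0.0362 -0.398 0.1993 F [-0.2 -0.2  0.8] gw 0.501 gf 0.0 j6 1.73
219 209
```

View pics/c4.png

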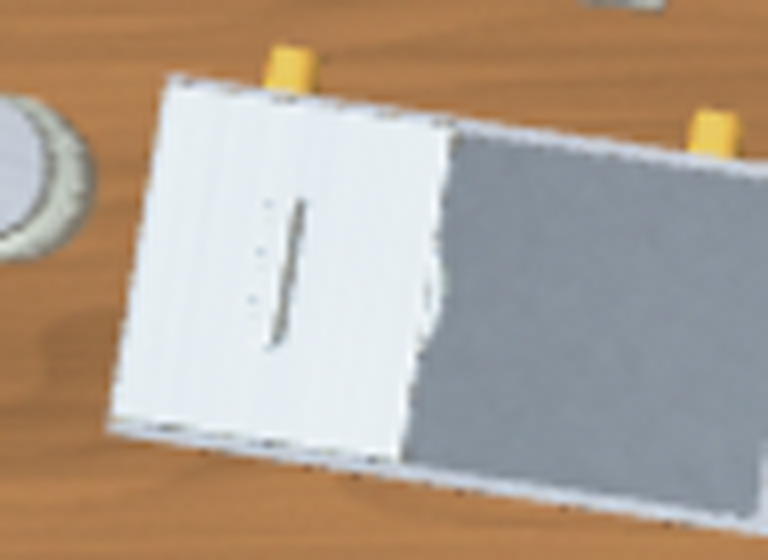

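The hood's far edge now lies at the box's +y end (left edge about x=110–165), and the stop was felt at box y 0.070. The arm is clear.

```bash
python3 -c "
from cell import env
print(env.job_done())"
```

```text
the job is handed in; nothing more can be done
None
```

I slid the hood back, turned the pointer to the tab (within about 2° by camera), slid the hood home until it pressed on the stop, let go and handed the job in; no verdict came back.

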